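# Nest the rinser's vessels in a notched collar

## Robot

A 6-joint arm with a two-finger parallel gripper is mounted at the origin on the work surface. World frame = base frame: x ahead of the robot, y to its left, z up, the work surface at z = 0. Lengths are in m, angles in rad, forces in N, time in s.
With the tool pointing down it reaches from about 0.25 to 0.725 m from the base axis. Payload 4 kg.
Tool frame: the origin (TCP) lies on the centre line of the jaws, within the pads' length; the fingertips stand ahead of it and the grasp point (between the pads) lies 11 mm behind it (bot.tip_extent is the z of the fingertips in the tool frame, in m); z points along the fingers, y is the direction in which the jaws open and shut (so a half turn about z gives the same grasp; the last joint's range is limited). The gripper opens to 85 mm and grips with 20 to 120 N. Pads are 22 mm wide; open, the fingers measure 114 mm over their backs; the gripper's body (76 mm by 85 mm) begins 54 mm behind the grasp point. The pads swing forward as they close: fully open they stand 13 mm farther back than shut.
Start: joints at [-1.328, 0.241, 0.005, 1.335, 0, 1.571], TCP at [0.12, -0.485, 0.239] pointing down, gripper open.
Joint ranges: [-2.72, 2.72], [-1.05, 1.87], [-1.09, 1.28], [-1.99, 2.15], [-1.42, 1.44], [-3.14, 3.14]. Speed limits (rad/s): [2.79, 2.79, 3.14, 3.14, 3.14, 3.14].

## Interface

Orientations are given as a unit quaternion [x, y, z, w].
In Python, from workcell import bot gives the robot as it stands.
- The arm moves only by the shell command python3 -m jog 'ROWS'. ROWS is JSON, a list that holds one entry, the list of rows, each a list of 7 numbers: the shift along the world's x, y, z in m, then the turn, a rotation vector about the world's x, y, z in degrees, then the closure in counts, from 0 (fully open) to 255 (shut). In form: [[[tx, ty, tz, ax, ay, az, fingers], ...]]. A call has 1 to 10 rows; each row is the pose to reach, as a shift and turn from the pose commanded when the call began; what a row does not reach only later rows make up. A row lasts 1/12 s, in which the tool goes at most 41.7 mm and 7.16 degrees, less where a joint would pass 70% of its speed; a pose out of reach is approached as far as the arm can. A call with a gripper value outside its range is refused whole. The fingers move at their own pace and stop on an object; the grip force is fixed at half the most. Time passes only in rows, so rows that repeat a pose let the fingers close. It gives the time, the measured TCP pose, the force and the opening at its end, in the units of the state.
- bot.get_obs(): the state, without advancing time (a new reading comes with each control period).
- bot.camera(name): name is "scene" or "top"; returns the picture (400x640x3 uint8, blue, green, red); there is no depth.
- bot.camera_model(name): a dict with "K" (3x3 intrinsics, pixels), "k1" (the pictures are not rectified: a ray, as slopes to the right and down, at radius r is drawn at 1 + k1 r^2 times it, then the intrinsics apply), "T" (4x4, takes a point from camera to world coordinates). Camera axes: x right, y down, z forward; pixel columns grow to the right and rows downward; lengths in m; the calibration is good to about 2 mm. A picture is of the moment at which its call begins. camera_model takes no time and is no camera call.
- bot.job_done(): hands the job in, once; it reports no verdict.
The state is a dict: "clock": time; "joint_pos": joint angles; "joint_vel": joint speeds; "tau": joint torques, N m; "eef_pos": TCP position; "tool_rot": TCP orientation; "ft_force": force on the tool from outside, world axes, zero at the start; "ft_torque": the same for the moment, N m; "grip_width": finger opening in m.
Only numpy, scipy, OpenCV 4.12 (cv2) and the standard library are available. Lean on these libraries where they do the work, as an engineer would, in place of code of your own. Each camera call takes 0.05 s, during which the arm holds its last target. There are 200 camera calls.

## Task

Load the spin rinser with its nest of vessels, largest first: lower the steel pot into the tub and, since the red notched collar stopped at some unknown angle, turn the pot (nudging a handle tab round will do) until its four lugs drop into the notches and it sits fully down. Only then stand the blue beaker in the pot, and last the orange tumbler in the beaker, both upright on the floor of the vessel around them. Let go of everything and leave the other things on the bench where they are.

Things in the scene. Friction and masses are not known exactly. Their poses are not given: they have to be found in the camera images.
- rinser: Spin rinser, fixed: white round drum with an open tub, outer radius 80 mm at the foot and 73 mm at its rim 80 mm above the bench, origin under its centre, z up; blue control pod 70 x 100 x 45 mm on its +x side. Tub inner radius 58 mm or more, floor 15 mm above the bench.
- tub_mouth (a point): Centre of the tub's mouth, level with the top of the collar, 92 mm above the bench, z up. The collar is a rigid, slippery red ring 12 mm high on the drum's rim, inner radius 54.5 mm, outer 70 mm, with four notches 26 mm wide, a quarter turn apart, cut right through it down to the drum's rim. It does not turn; its angle differs each time and is NOT given by this frame.
- pot_mid (a point): Steel pot, open above: point on its axis 36 mm above its underside, z up. Outer radius 46 mm at the foot, 53 mm from 50 mm up, wall and floor 4 mm, rim 72 mm above the underside, about 0.55 kg. With its lugs in the notches this point is 34 mm below tub_mouth; with the lugs on top of the collar it is 22 mm below, and there it turns easily when pushed and drops by itself once lined up.
- pot_foot (a point): Centre of the pot's underside, axes as the pot's. Four dark lugs, 13 mm wide and 8 mm thick, stick out from the pot's wall to 66 mm from its axis, on the diagonals between its x and y axes, their undersides 58 mm above this point. They fit the four notches in any quarter turn, within about 5 degrees. If some lugs drop in and others hang up, a light push back on a tab frees them.
- tab_a (a point): Grip point of the pot's black upright handle tab on its +x side (46 mm from the axis, 23 mm above the rim). The tab is 10 mm thick (radially), 26 mm wide (tangentially), its top 17 mm above this point. Axes as the pot's.
- tab_b (a point): The same for the equal tab on the pot's -x side.
- beaker_mid (a point): Blue beaker, open above: its centre, 57.5 mm above its underside and 57.5 mm below its rim; outer radius 34 mm, wall 4 mm, floor 4 mm, mass about 0.12 kg; z up along its axis.
- tumbler_mid (a point): Orange tumbler, open above: its centre, 75 mm above its underside and 75 mm below its rim; outer radius 23 mm, wall 4 mm, mass about 0.09 kg; z up along its axis.
- reagent: Bystander: amber bottle, radius 30 mm, 130 mm high, origin under its base.
- jar: Bystander: white jar with red cap, radius 32 mm, 75 mm high, origin under its base.
- petri: Bystander: stack of flat round dishes, radius 46 mm, 42 mm high, origin under its base.
- tiprack_a: Bystander: white and green pipette tip rack, 85 x 122 x 57 mm (x, y, z), origin under its centre.
- tiprack_b: Bystander: blue and white pipette tip rack, 85 x 122 x 57 mm (x, y, z), origin under its centre.
- spatula: Bystander: spatula 170 mm long lying flat along its x axis, origin under its middle.

How it is judged:
On the way, in this order (a step that is already met when the one before it is completed fails the run):
1. the pot sits fully down in the tub, its lugs in the collar's notches (z of pot_mid in the frame of tub_mouth between -0.039 and -0.03 m and horizontal distance between pot_mid and tub_mouth below 0.008 m and angle between pot_mid's own z axis and vertical below 0.08 rad), for 0.2 s.
2. then the beaker stands upright on the pot's floor (z of beaker_mid in the frame of pot_mid below 0.033 m and horizontal distance between beaker_mid and pot_mid below 0.02 m and angle between beaker_mid's own z axis and vertical below 0.1 rad), for 0.2 s.
3. then the tumbler stands upright on the beaker's floor (z of tumbler_mid in the frame of beaker_mid below 0.0275 m and horizontal distance between tumbler_mid and beaker_mid below 0.012 m and angle between tumbler_mid's own z axis and vertical below 0.15 rad), for 0.2 s.
At the end, for the whole second after the job is handed in: All upright and nested: pot centred (8 mm) in the tub, its mid point 30 to 39 mm below the mouth (34 seated), tilt < 0.08 rad; beaker centre < 33 mm above the pot's, 20 mm off axis at most, tilt < 0.1; tumbler centre < 27.5 mm above the beaker's, 12 mm off axis at most, tilt < 0.15 (all of step 1 and all of step 2 and all of step 3); the robot touches nothing.
It fails at once if a bystander (bottle, jar, dishes, tip rack or spatula) is shifted by more than 30 mm (distance of any of reagent, jar, petri, tiprack_a, tiprack_b, spatula from where it was at the start of the episode above 0.03 m).
It also fails if it takes over 72 s, if anything falls off the work surface, if the arm or the gripper's body presses on something with over 40 N, if the wrist force passes 120 N, or if a joint passes its speed limit or range.

## Working session

There is one attempt and no reset: what is moved stays moved. The work goes in short steps, Python scripts to look and compute and a shell command to move; the robot and the scene stay as the last step left them, time stands still between calls to the robot, and variables do not carry over. Pictures are saved under pics/ and viewed, about 8 in all and at most 12, crops included, and the job is handed in when it is done.

```bash
mkdir -p pics; cat > h.py <<'E'
import numpy as np, cv2
from workcell import bot
def ray(n,px):
    m=bot.camera_model(n);K=np.array(m["K"]);T=np.array(m["T"]);k=m["k1"]
    d=np.array([(px[0]-K[0,2])/K[0,0],(px[1]-K[1,2])/K[1,1]]);u=d.copy()
    for _ in range(20): u=d/(1+k*(u@u))
    return T[:3,3],T[:3,:3]@np.array([u[0],u[1],1])
def onz(n,px,z):
    o,d=ray(n,px);return o+d*(z-o[2])/d[2]
def proj(n,p):
    m=bot.camera_model(n);K=np.array(m["K"]);T=np.array(m["T"])
    c=T[:3,:3].T@(np.array(p)-T[:3,3]);u=c[:2]/c[2];u=u*(1+m["k1"]*(u@u))
    return np.array([K[0,0]*u[0]+K[0,2],K[1,1]*u[1]+K[1,2]])
E
ls; python3 - <<'E'
from h import *
for n in("scene","top"):
    cv2.imwrite(f"pics/{n}0.png",bot.camera(n)); m=bot.camera_model(n); print(n,np.round(m["K"],1).tolist(),m["k1"],np.round(m["T"],3).tolist())
o=bot.get_obs();print(o["clock"],o["eef_pos"],o["tool_rot"],o["grip_width"],bot.tip_extent)
E
```

```text
h.py
pics
scene [[367.6, 0.0, 321.5], [0.0, 367.6, 200.0], [0.0, 0.0, 1.0]] -0.07109024415774019 [[-0.853, 0.45, -0.263, 0.828], [0.522, 0.726, -0.449, 0.503], [-0.011, -0.52, -0.854, 1.006], [0.0, 0.0, 0.0, 1.0]]
top [[396.6, 0.0, 319.1], [0.0, 396.6, 201.6], [0.0, 0.0, 1.0]] -0.003967773477579807 [[0.02, -0.995, 0.095, 0.414], [-0.999, -0.017, 0.03, -0.009], [-0.028, -0.096, -0.995, 1.323], [0.0, 0.0, 0.0, 1.0]]
0.1 [ 0.12007316 -0.48481233  0.23851024] [ 9.92639278e-01  1.21104951e-01 -1.15136598e-04 -9.17505022e-04] 0.08548319436311268 0.008
```

View pics/top0.png

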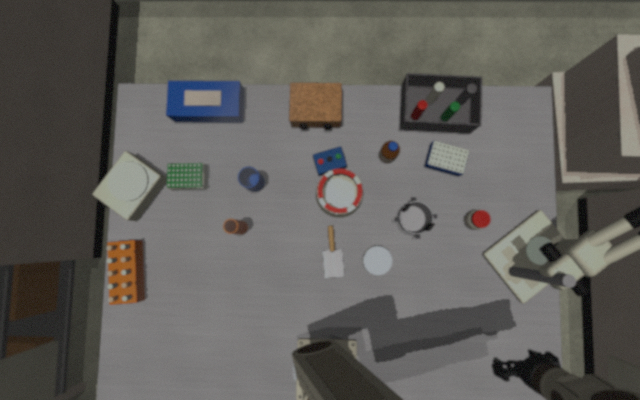

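View pics/scene0.png

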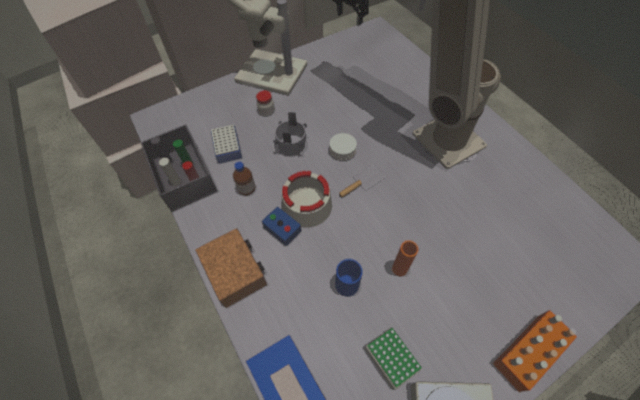

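The top view shows the rinser at about (340,192), pot (415,218), beaker (251,179) and tumbler (236,227). The scene view shows the rinser at (306,193), pot (290,138), beaker (349,277) and tumbler (405,258). Next I'll enlarge the important parts.

```bash
python3 - <<'E'
from h import *
t=cv2.imread("pics/top0.png");s=cv2.imread("pics/scene0.png")
r=lambda im,x,y,w,h,f:cv2.convertScaleAbs(cv2.resize(im[y:y+h,x:x+w],None,fx=f,fy=f,interpolation=cv2.INTER_CUBIC),alpha=1.4)
a=r(t,310,160,132,84,6)[:, :792]
b=np.hstack([r(s,265,105,49,60,4.9)[:290,:240],r(s,330,235,100,64,4.55)[:290,:455]])
c=np.zeros((504+b.shape[0] if False else 504,792,3),np.uint8);c[:a.shape[0],:a.shape[1]]=a[:504]
cv2.imwrite("pics/c1.png",c);cv2.imwrite("pics/c2.png",np.hstack([cv2.resize(r(t,220,160,50,80,5),(250,400)),cv2.resize(r(s,265,105,49,60,5),(320,400))]))
hsv=cv2.cvtColor(t,cv2.COLOR_BGR2HSV)
def mask(hsv,lo,hi,box):
    m=cv2.inRange(hsv,lo,hi);z=np.zeros_like(m);x,y,w,h=box;z[y:y+h,x:x+w]=m[y:y+h,x:x+w];return z
red=mask(hsv,(0,130,70),(8,255,255),(310,160,60,60))|mask(hsv,(172,130,70),(180,255,255),(310,160,60,60))
p=cv2.findNonZero(red)[:,0]
P=np.array([onz("top",q,.092)[:2] for q in p.astype(float)])
from scipy.optimize import least_squares
c0=P.mean(0);print(len(P),c0)
# circumscribe: fit outer contour
hull=cv2.convexHull(p)[:,0].astype(float);H=np.array([onz("top",q,.092)[:2] for q in hull])
f=least_squares(lambda v:np.hypot(*(H-v[:2]).T)-v[2],[*c0,.07]);print("collar",f.x)
v=P-f.x[:2];R=np.hypot(*v.T);k=(R>.055)&(R<.07);th=np.degrees(np.arctan2(v[k,1],v[k,0]))
z=np.exp(4j*np.radians(th)).mean();print("notch angle mod 90:",(np.degrees(np.angle(-z))/4)%90,abs(z));print(np.histogram(th,36,(-180,180))[0])
for n,im in(("top",t),("scene",s)):
    hs=cv2.cvtColor(im,cv2.COLOR_BGR2HSV)
    for nm,lo,hi,box in(("blue",(105,110,30),(130,255,255),{"top":(230,160,45,40),"scene":(330,250,40,55)}[n]),("or",(0,110,50),(15,255,255),{"top":(215,210,40,30),"scene":(385,230,40,55)}[n])):
        m=mask(hs,lo,hi,box);q=cv2.findNonZero(m)[:,0];x,y,w,h=cv2.boundingRect(q);print(n,nm,len(q),x,y,w,h,cv2.minAreaRect(q))
E
```

```text
358 [ 0.57702953 -0.0307382 ]
collar [ 0.58202742 -0.02182133  0.07798136]
notch angle mod 90: 7.548400956814489 0.2650522892828844
[ 0  0  0  0  0  0  0  0  0  1  0  1 13 10  7  6  6  0  0  0  0  0  0  0
  0  0  0  0  3  6  4  0  0  6  8  5]
top blue 76 250 174 9 12 ((254.0, 179.5), (11.0, 8.0), 90.0)
top or 59 227 221 19 12 ((236.75843811035156, 229.28652954101562), (14.733970642089844, 13.24997329711914), 32.00538635253906)
scene blue 183 337 260 25 25 ((349.0, 272.0), (24.0, 24.0), 90.0)
scene or 385 394 241 24 35 ((404.2000732421875, 257.6000061035156), (16.994115829467773, 35.77708435058594), 26.56505012512207)
```

View pics/c1.png

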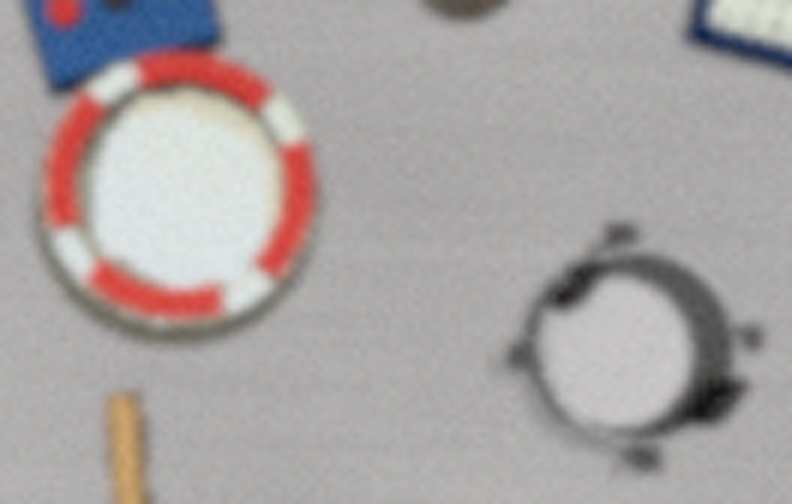

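View pics/c2.png

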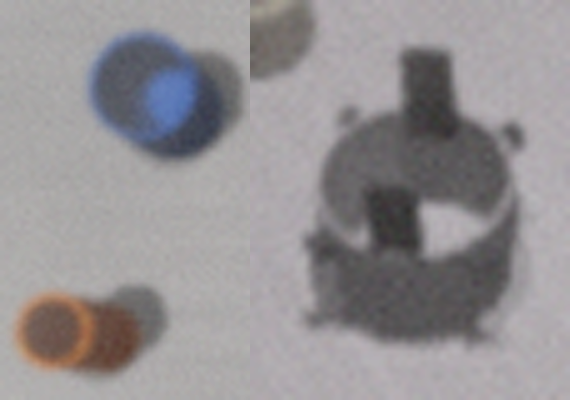

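The crops are clear. In c1 (6x, offset 310,160) the notches are at (115,84), (287,118), (243,292) and (72,250), and the lugs at (622,235), (752,335), (640,458) and (518,355). The tab tops are at (572,285) and (715,397). In c2 (5x, offset 220,160) the beaker rim centre is (146,87) and the tumbler rim centre (54,330).

```bash
python3 - <<'E'
from h import *
f=lambda x,y:np.array([(x+.5)/6-.5+310,(y+.5)/6-.5+160])
g=lambda x,y:np.array([(x+.5)/5-.5+220,(y+.5)/5-.5+160])
def rep(n,pts,z):
    P=np.array([onz("top",p,z)[:2] for p in pts]);c=P.mean(0);v=P-c
    print(n,c.round(4),np.hypot(*v.T).round(4),np.degrees(np.arctan2(v[:,1],v[:,0])).round(1));return c
rep("notch",[f(115,84),f(287,118),f(243,292),f(72,250)],.086)
rep("lugs",[f(622,235),f(752,335),f(640,458),f(518,355)],.062)
rep("tabs",[f(572,285),f(715,397)],.108)
rep("floor",[f(613,353)],.004)
b=onz("top",g(146,87),.115);t=onz("top",g(54,330),.15);print("beaker",b,"tumbler",t)
print("check scene proj rims:",proj("scene",b),proj("scene",t))
for n,p in(("jar",(482,219)),("petri",(378,261)),("reagent",(389,151)),("rackb",(447,158)),("spat",(331,250)),("racka",(186,176))): print(n,onz("top",p,.06).round(3))
E
```

```text
notch [ 0.5687 -0.0346] [0.0635 0.0669 0.0649 0.0654] [  32.9  -56.8 -148.4  122.1]
lugs [ 0.4907 -0.2754] [0.0588 0.0627 0.0592 0.0606] [   5.4  -83.9 -176.6   95.8]
tabs [ 0.4904 -0.2709] [0.0455 0.0455] [  52.3 -127.7]
floor [ 0.4899 -0.2767] [0.] [0.]
beaker [0.60273191 0.2469928  0.115     ] tumbler [0.45034304 0.28926155 0.15      ]
check scene proj rims: [348.40891029 269.14587713] [408.4823786  247.46224515]
jar [ 0.489 -0.486  0.06 ]
petri [ 0.351 -0.16   0.06 ]
reagent [ 0.703 -0.193  0.06 ]
rackb [ 0.683 -0.378  0.06 ]
spat [ 0.382 -0.011  0.06 ]
racka [0.611 0.464 0.06 ]
```

```bash
python3 -m jog '[[[0.36,0.22,0,0,0,14,0],[0.36,0.22,0,0,0,14,0],[0.36,0.22,0,0,0,14,0],[0.36,0.22,0,0,0,14,0],[0.36,0.22,0,0,0,14,0],[0.36,0.22,0,0,0,14,0],[0.36,0.22,0,0,0,14,0],[0.36,0.22,0,0,0,14,0],[0.36,0.22,0,0,0,14,0],[0.36,0.22,0,0,0,14,0]]]'; python3 -c "
from workcell import bot;o=bot.get_obs();print(o['joint_pos'],o['eef_pos'])"
```

```text
clock: 0.93
eef_pos: [0.477, -0.2665, 0.2389]
tool_rot: [0.97, 0.241, -0.0, -0.0]
ft_force: [0.6, -0.7, -0.6]
grip_width: 0.0853
[-5.09341976e-01  3.33994400e-01  1.31307833e-01  1.36895758e+00
 -1.77208207e-04  2.14489302e+00] [ 0.47699553 -0.26645966  0.23888739]
```

```bash
python3 -m jog '[[[0.043,0.028,0,0,0,70,0],[0.043,0.028,0,0,0,70,0],[0.043,0.028,0,0,0,70,0],[0.043,0.028,0,0,0,70,0],[0.043,0.028,0,0,0,70,0],[0.043,0.028,0,0,0,70,0],[0.043,0.028,0,0,0,70,0],[0.043,0.028,0,0,0,70,0],[0.043,0.028,0,0,0,70,0],[0.043,0.028,0,0,0,70,0]]]'; python3 -m jog '[[[0,0,-0.08,0,0,42,0],[0,0,-0.08,0,0,42,0],[0,0,-0.08,0,0,42,0],[0,0,-0.08,0,0,42,0],[0,0,-0.08,0,0,42,0],[0,0,-0.08,0,0,42,0],[0,0,-0.08,0,0,42,0]]]'; python3 - <<'E'
from h import *
s=bot.camera("scene");t=bot.camera("top")
r=lambda im,x,y,w,h,f:cv2.convertScaleAbs(cv2.resize(im[y:y+h,x:x+w],None,fx=f,fy=f,interpolation=cv2.INTER_CUBIC),alpha=1.4)
cv2.imwrite("pics/g1.png",np.hstack([r(s,240,70,100,100,4),r(t,365,165,100,100,4)]))
print(proj("top",bot.get_obs()["eef_pos"]))
E
```

```text
clock: 1.77
eef_pos: [0.5184, -0.2399, 0.2386]
tool_rot: [0.654, 0.756, -0.0, -0.001]
ft_force: [-0.4, -0.3, 0.2]
grip_width: 0.0853
clock: 2.35
eef_pos: [0.5183, -0.2399, 0.1586]
tool_rot: [0.342, 0.94, 0.0, -0.001]
ft_force: [0.3, -0.3, 0.0]
grip_width: 0.0857
[409.89990667 205.60434776]
```

View pics/g1.png

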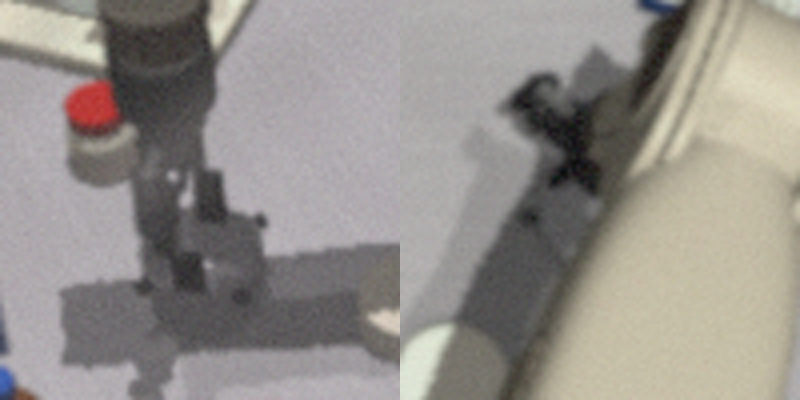

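The scene crop shows the open jaw over the near tab at about (188,268) in the crop, so I'll go down and grip it.

```bash
python3 -m jog '[[[0.001,0.001,-0.04,0,0,0,0],[0.001,0.001,-0.072,0,0,0,0],[0.001,0.001,-0.072,0,0,0,0],[0.001,0.001,-0.072,0,0,0,0]]]'; python3 -m jog '[[[0,0,0,0,0,0,255],[0,0,0,0,0,0,255],[0,0,0,0,0,0,255],[0,0,0,0,0,0,255],[0,0,0,0,0,0,255],[0,0,0,0,0,0,255],[0,0,0,0,0,0,255],[0,0,0,0,0,0,255],[0,0,0,0,0,0,255]]]'; python3 -m jog '[[[0,0,0.01,0,0,0,255],[0,0,0.02,0,0,0,255],[0,0,0.03,0,0,0,255],[0,0,0.03,0,0,0,255]]]'
```

```text
clock: 2.78
eef_pos: [0.518, -0.2382, 0.0857]
tool_rot: [0.343, 0.939, 0.0, -0.003]
ft_force: [-0.2, -0.1, 0.2]
grip_width: 0.0852
clock: 3.53
eef_pos: [0.5201, -0.2394, 0.0881]
tool_rot: [0.343, 0.939, -0.0, 0.001]
ft_force: [-2.1, 0.2, 6.2]
grip_width: 0.009
clock: 3.87
eef_pos: [0.521, -0.2395, 0.1195]
tool_rot: [0.343, 0.939, -0.0, 0.002]
ft_force: [0.5, 0.7, -5.2]
grip_width: 0.009
```

```bash
python3 -m jog '[[[0,0,0.04,0,0,0,255],[0,0.02,0.08,0,0,3,255],[0.058,0.25,0.1,0,0,27.5,255],[0.058,0.25,0.1,0,0,27.5,255],[0.058,0.25,0.1,0,0,27.5,255],[0.058,0.25,0.1,0,0,27.5,255],[0.058,0.25,0.1,0,0,27.5,255],[0.058,0.25,0.1,0,0,27.5,255],[0.058,0.25,0.1,0,0,27.5,255],[0.058,0.25,0.1,0,0,27.5,255]]]'; python3 -m jog '[[[0,0,0,0,0,0,255],[0,0,0,0,0,0,255],[0,0,0,0,0,0,255]]]';python3 - <<'E'
from h import *
s=bot.camera("scene");t=bot.camera("top")
r=lambda im,x,y,w,h,f:cv2.convertScaleAbs(cv2.resize(im[y:y+h,x:x+w],None,fx=f,fy=f,interpolation=cv2.INTER_CUBIC),alpha=1.4)
cv2.imwrite("pics/g2.png",np.hstack([r(s,255,100,100,130,4),r(t,290,130,100,130,4)]))
print(proj("top",bot.get_obs()["eef_pos"]))
E
```

```text
clock: 4.7
eef_pos: [0.5779, 0.0131, 0.217]
tool_rot: [0.108, 0.994, -0.0, -0.0]
ft_force: [-1.0, -0.1, -5.6]
grip_width: 0.009
clock: 4.95
eef_pos: [0.5773, 0.0096, 0.217]
tool_rot: [0.111, 0.994, -0.0, -0.0]
ft_force: [0.5, -0.2, -5.3]
grip_width: 0.0091
[324.83435703 181.43676138]
```

View pics/g2.png

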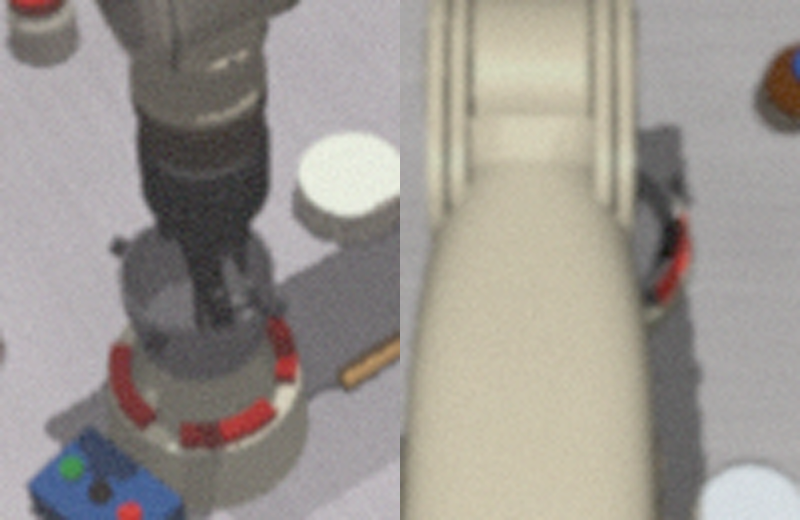

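The pot hangs level over the tub, centred by eye. I'll lower it step by step and watch the force.

```bash
python3 -m jog '[[[0.001,0.001,-0.03,0,0,0,255],[0.001,0.001,-0.06,0,0,0,255],[0.001,0.001,-0.065,0,0,0,255],[0.001,0.001,-0.07,0,0,0,255],[0.001,0.001,-0.07,0,0,0,255]]]'; python3 -m jog '[[[0,0,-0.005,0,0,0,255],[0,0,-0.01,0,0,0,255],[0,0,-0.01,0,0,0,255],[0,0,-0.01,0,0,0,255]]]'
```

```text
clock: 5.47
eef_pos: [0.5784, 0.0114, 0.147]
tool_rot: [0.11, 0.994, -0.0, -0.001]
ft_force: [-0.1, 0.2, -5.2]
grip_width: 0.0091
clock: 5.8
eef_pos: [0.5789, 0.012, 0.1377]
tool_rot: [0.11, 0.994, 0.0, 0.0]
ft_force: [1.0, 0.7, -5.2]
grip_width: 0.0091
```

```bash
python3 -m jog '[[[0,-0.001,-0.004,0,0,0,255],[0,-0.001,-0.007,0,0,0,255],[0,-0.001,-0.007,0,0,0,255],[0,-0.001,-0.007,0,0,0,255]]]'; python3 -m jog '[[[0,0,-0.004,0,0,0,255],[0,0,-0.006,0,0,0,255],[0,0,-0.006,0,0,0,255],[0,0,-0.006,0,0,0,255]]]'
```

```text
clock: 6.13
eef_pos: [0.5784, 0.0109, 0.13]
tool_rot: [0.11, 0.994, -0.0, -0.0]
ft_force: [-0.1, 0.2, -5.8]
grip_width: 0.0094
clock: 6.47
eef_pos: [0.5785, 0.011, 0.124]
tool_rot: [0.11, 0.994, -0.0, -0.0]
ft_force: [0.1, -0.1, -4.4]
grip_width: 0.0091
```

```bash
python3 -m jog '[[[0,0,-0.003,0,0,0,255],[0,0,-0.005,0,0,0,255],[0,0,-0.005,0,0,0,255],[0,0,-0.005,0,0,0,255]]]'; python3 -m jog '[[[0,0,-0.003,0,0,0,255],[0,0,-0.005,0,0,0,255],[0,0,-0.005,0,0,0,255],[0,0,-0.005,0,0,0,255]]]'
```

```text
clock: 6.8
eef_pos: [0.5785, 0.0109, 0.119]
tool_rot: [0.11, 0.994, -0.0, -0.0]
ft_force: [0.4, -0.3, -5.6]
grip_width: 0.0089
clock: 7.13
eef_pos: [0.5786, 0.011, 0.114]
tool_rot: [0.11, 0.994, 0.0, -0.0]
ft_force: [-0.9, 0.7, -5.0]
grip_width: 0.0087
```

The pot has passed the lug-on-collar height (TCP 0.122) and is still carried freely, so the lugs are in the notches. I'll lower the last few mm and release.

```bash
python3 -m jog '[[[0,0,-0.002,0,0,0,255],[0,0,-0.004,0,0,0,255],[0,0,-0.004,0,0,0,255],[0,0,-0.004,0,0,0,255]]]'; python3 -m jog '[[[0,0,0,0,0,0,0],[0,0,0,0,0,0,0],[0,0,0,0,0,0,0],[0,0,0,0,0,0,0],[0,0,0,0,0,0,0],[0,0,0,0,0,0,0]]]';python3 -m jog '[[[0,0,0.04,0,0,0,0],[0,0,0.08,0,0,0,0],[0,0,0.11,0,0,0,0],[-0.1,0.2,0.11,0,0,0,0],[-0.1,0.2,0.11,0,0,0,0],[-0.1,0.2,0.11,0,0,0,0],[-0.1,0.2,0.11,0,0,0,0],[-0.1,0.2,0.11,0,0,0,0],[-0.1,0.2,0.11,0,0,0,0]]]';python3 - <<'E'
from h import *
s=bot.camera("scene");t=bot.camera("top")
r=lambda im,x,y,w,h,f:cv2.convertScaleAbs(cv2.resize(im[y:y+h,x:x+w],None,fx=f,fy=f,interpolation=cv2.INTER_CUBIC),alpha=1.4)
cv2.imwrite("pics/g3.png",np.hstack([r(s,255,130,100,100,4),r(t,290,145,100,100,4)]))
o=bot.get_obs();print(o["eef_pos"],o["joint_pos"])
E
```

```text
clock: 7.47
eef_pos: [0.5787, 0.0111, 0.1102]
tool_rot: [0.11, 0.994, 0.0, -0.0]
ft_force: [0.6, 1.0, -5.8]
grip_width: 0.0091
clock: 7.97
eef_pos: [0.579, 0.0109, 0.1107]
tool_rot: [0.11, 0.994, -0.0, 0.0]
ft_force: [-0.8, -1.3, 0.7]
grip_width: 0.0804
clock: 8.72
eef_pos: [0.4763, 0.2148, 0.2207]
tool_rot: [0.107, 0.994, 0.001, -0.0]
ft_force: [0.3, 0.2, -1.1]
grip_width: 0.085
[0.47731535 0.21352794 0.22061556] [4.20458033e-01 2.94170243e-01 2.78450027e-02 1.30406073e+00
 3.38974717e-04 6.34930571e-01]
```

View pics/g3.png

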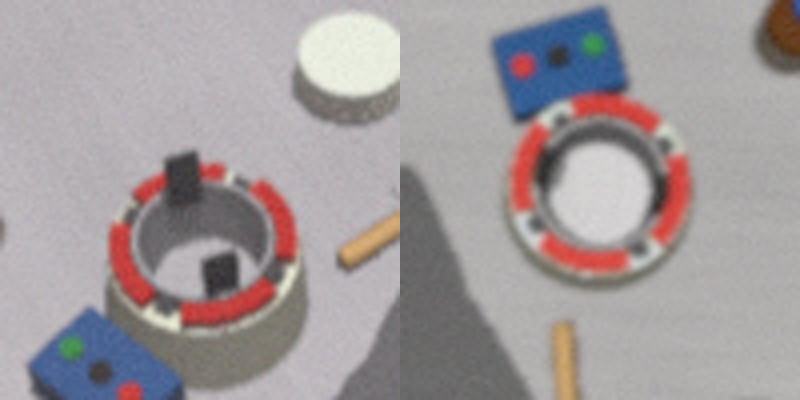

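The pot is seated: all four dark lugs sit inside the white notches in both views, and it is level. Next is the beaker.

```bash
python3 -m jog '[[[0.125,0.033,0,0,0,-70,0],[0.125,0.033,0,0,0,-70,0],[0.125,0.033,0,0,0,-70,0],[0.125,0.033,0,0,0,-70,0],[0.125,0.033,0,0,0,-70,0],[0.125,0.033,0,0,0,-70,0],[0.125,0.033,0,0,0,-70,0],[0.125,0.033,0,0,0,-70,0],[0.125,0.033,0,0,0,-70,0],[0.125,0.033,0,0,0,-70,0]]]'; python3 -m jog '[[[0,0,-0.03,0,0,-20,0],[0,0,-0.06,0,0,-20,0],[0,0,-0.06,0,0,-20,0],[0,0,-0.06,0,0,-20,0],[0,0,-0.06,0,0,-20,0]]]';python3 - <<'E'
from h import *
s=bot.camera("scene");t=bot.camera("top")
r=lambda im,x,y,w,h,f:cv2.convertScaleAbs(cv2.resize(im[y:y+h,x:x+w],None,fx=f,fy=f,interpolation=cv2.INTER_CUBIC),alpha=1.4)
cv2.imwrite("pics/g4.png",np.hstack([r(s,290,210,130,100,4),r(t,230,130,60,100,4)]))
o=bot.get_obs();print(o["eef_pos"],proj("scene",o["eef_pos"]))
E
```

```text
clock: 9.65
eef_pos: [0.6045, 0.2423, 0.22]
tool_rot: [0.663, 0.749, -0.0, 0.0]
ft_force: [-0.0, 0.2, -0.3]
grip_width: 0.0856
clock: 10.07
eef_pos: [0.6045, 0.2428, 0.1603]
tool_rot: [0.78, 0.626, -0.0, 0.0]
ft_force: [1.0, 0.2, 0.4]
grip_width: 0.0854
[0.60504362 0.24358726 0.16170943] [347.84615819 261.66383118]
```

View pics/g4.png

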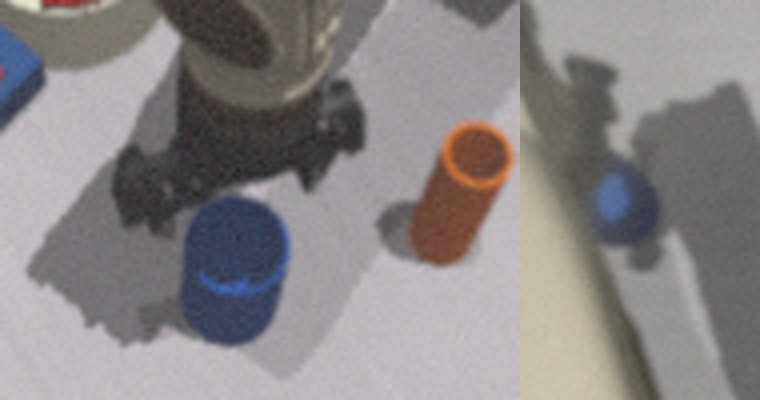

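The scene crop puts the beaker rim centre at (236,246) and the tumbler rim centre at (477,155). I'll check both against the top-view estimates.

```bash
python3 - <<'E'
from h import *
f=lambda x,y:np.array([x/4-.4+290,y/4-.4+210])
print(onz("scene",f(236,246),.115),onz("scene",f(477,155),.15))
E
```

```text
[0.60521747 0.25162619 0.115     ] [0.45107233 0.29168755 0.15      ]
```

```bash
python3 -m jog '[[[-0.001,0.006,0,0,0,0,0],[-0.001,0.006,-0.035,0,0,0,0],[-0.001,0.006,-0.055,0,0,0,0],[-0.001,0.006,-0.071,0,0,0,0],[-0.001,0.006,-0.071,0,0,0,0]]]'; python3 -m jog '[[[0,0,0,0,0,0,255],[0,0,0,0,0,0,255],[0,0,0,0,0,0,255],[0,0,0,0,0,0,255],[0,0,0,0,0,0,255],[0,0,0,0,0,0,255]]]';python3 -m jog '[[[0,0,0.03,0,0,0,255],[0,0,0.07,0,0,0,255],[0,0,0.11,0,0,0,255],[0,0,0.15,0,0,0,255],[0,0,0.15,0,0,0,255]]]'
```

```text
clock: 10.58
eef_pos: [0.6006, 0.2496, 0.0859]
tool_rot: [0.78, 0.626, -0.003, -0.001]
ft_force: [-0.5, -0.3, 0.1]
grip_width: 0.0854
clock: 11.08
eef_pos: [0.604, 0.2505, 0.0913]
tool_rot: [0.78, 0.625, 0.002, 0.0]
ft_force: [0.5, 0.5, 5.4]
grip_width: 0.0667
clock: 11.5
eef_pos: [0.6061, 0.2513, 0.2496]
tool_rot: [0.78, 0.625, 0.008, 0.002]
ft_force: [0.7, 0.5, 0.5]
grip_width: 0.0669
```

```bash
python3 -m jog '[[[-0.036,-0.285,0,0,0,0,255],[-0.036,-0.285,0,0,0,0,255],[-0.036,-0.285,0,0,0,0,255],[-0.036,-0.285,0,0,0,0,255],[-0.036,-0.285,0,0,0,0,255],[-0.036,-0.285,0,0,0,0,255],[-0.036,-0.285,0,0,0,0,255],[-0.036,-0.285,0,0,0,0,255],[-0.036,-0.285,0,0,0,0,255],[-0.036,-0.285,0,0,0,0,255]]]';python3 - <<'E'
from h import *
s=bot.camera("scene");t=bot.camera("top")
r=lambda im,x,y,w,h,f:cv2.convertScaleAbs(cv2.resize(im[y:y+h,x:x+w],None,fx=f,fy=f,interpolation=cv2.INTER_CUBIC),alpha=1.4)
cv2.imwrite("pics/g5.png",np.hstack([r(s,240,100,110,130,4),r(t,290,130,80,130,4)]))
o=bot.get_obs();print(o["eef_pos"],o["ft_force"],o["grip_width"])
E
```

```text
clock: 12.33
eef_pos: [0.5665, -0.0351, 0.239]
tool_rot: [0.781, 0.625, -0.0, -0.0]
ft_force: [-0.4, -0.5, -1.8]
grip_width: 0.0667
[ 0.56678957 -0.03393678  0.23903676] [ 0.23336311 -0.10199078 -0.90780002] 0.06675928339092618
```

View pics/g5.png

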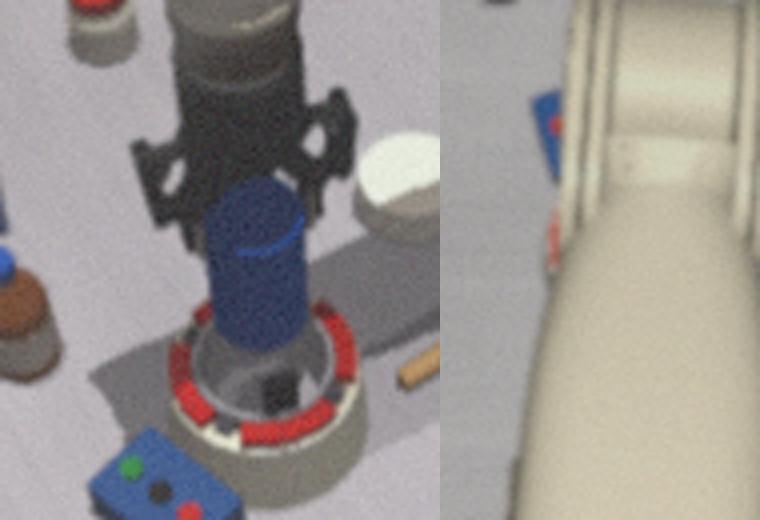

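The beaker is held upright over the pot, with its rim centre at (255,215) in the crop. I'll check its offset before lowering.

```bash
python3 - <<'E'
from h import *
f=lambda x,y:np.array([x/4-.4+240,y/4-.4+100])
print(onz("scene",f(255,218),.264), "bottom", onz("scene",f(258,325),.149), "potrim",onz("scene",f(262,372),.094))
print(proj("scene",[.569,-.034,.094]),f(262,372))
E
```

```text
[ 0.56693698 -0.02918355  0.264     ] bottom [ 0.572545   -0.02742739  0.149     ] potrim [ 0.57459286 -0.02366057  0.094     ]
[304.98300401 189.25590169] [305.1 192.6]
```

```bash
python3 -m jog '[[[0.002,-0.002,-0.01,0,0,0,255],[0.002,-0.002,-0.03,0,0,0,255],[0.002,-0.002,-0.05,0,0,0,255],[0.002,-0.002,-0.07,0,0,0,255],[0.002,-0.002,-0.09,0,0,0,255],[0.002,-0.002,-0.1,0,0,0,255],[0.002,-0.002,-0.1,0,0,0,255]]]';python3 -m jog '[[[0,0,-0.01,0,0,0,255],[0,0,-0.019,0,0,0,255],[0,0,-0.021,0,0,0,255],[0,0,-0.021,0,0,0,255]]]'
```

```text
clock: 13.02
eef_pos: [0.5666, -0.0359, 0.1358]
tool_rot: [0.78, 0.626, -0.002, -0.002]
ft_force: [0.1, 0.3, -1.1]
grip_width: 0.0669
clock: 13.35
eef_pos: [0.5685, -0.037, 0.1178]
tool_rot: [0.78, 0.625, -0.0, -0.0]
ft_force: [-0.3, -0.2, -0.8]
grip_width: 0.0677
```

```bash
python3 -m jog '[[[0,0,-0.002,0,0,0,255],[0,0,-0.002,0,0,0,255]]]';python3 -m jog '[[[0,0,0,0,0,0,0],[0,0,0,0,0,0,0],[0,0,0,0,0,0,0],[0,0,0,0,0,0,0],[0,0,0,0,0,0,0]]]';python3 -m jog '[[[0,0,0.03,0,0,0,0],[0,0,0.07,0,0,0,0],[0,0,0.11,0,0,0,0],[0,0,0.13,0,0,0,0],[-0.12,0.32,0.13,0,0,0,0],[-0.12,0.32,0.13,0,0,0,0],[-0.12,0.32,0.13,0,0,0,0],[-0.12,0.32,0.13,0,0,0,0],[-0.12,0.32,0.13,0,0,0,0],[-0.12,0.32,0.13,0,0,0,0]]]';python3 -m jog '[[[0,0.004,0,0,0,0,0],[0,0.004,0,0,0,0,0],[0,0.004,0,0,0,0,0],[0,0.004,0,0,0,0,0]]]';python3 - <<'E'
from h import *
s=bot.camera("scene");t=bot.camera("top")
r=lambda im,x,y,w,h,f:cv2.convertScaleAbs(cv2.resize(im[y:y+h,x:x+w],None,fx=f,fy=f,interpolation=cv2.INTER_CUBIC),alpha=1.4)
cv2.imwrite("pics/g6.png",np.hstack([r(s,260,130,90,100,4),r(t,310,150,60,100,4),]))
o=bot.get_obs();print(o["eef_pos"],o["joint_pos"])
E
```

```text
clock: 13.52
eef_pos: [0.5691, -0.0371, 0.1167]
tool_rot: [0.78, 0.625, 0.0, 0.0]
ft_force: [0.4, -0.3, -1.8]
grip_width: 0.0669
clock: 13.93
eef_pos: [0.5689, -0.0371, 0.1166]
tool_rot: [0.78, 0.625, 0.0, 0.0]
ft_force: [-0.4, -0.8, -0.0]
grip_width: 0.0855
clock: 14.77
eef_pos: [0.48, 0.1986, 0.2466]
tool_rot: [0.781, 0.625, 0.0, 0.0]
ft_force: [0.4, 1.0, -0.2]
grip_width: 0.0854
clock: 15.1
eef_pos: [0.4814, 0.2, 0.2463]
tool_rot: [0.781, 0.625, -0.0, 0.0]
ft_force: [-0.5, 0.7, -0.9]
grip_width: 0.0854
[0.48153993 0.1995416  0.24624989] [ 3.92985609e-01  2.80232151e-01  7.58468872e-02  1.36658046e+00
 -2.51458464e-04  2.18612213e+00]
```

View pics/g6.png

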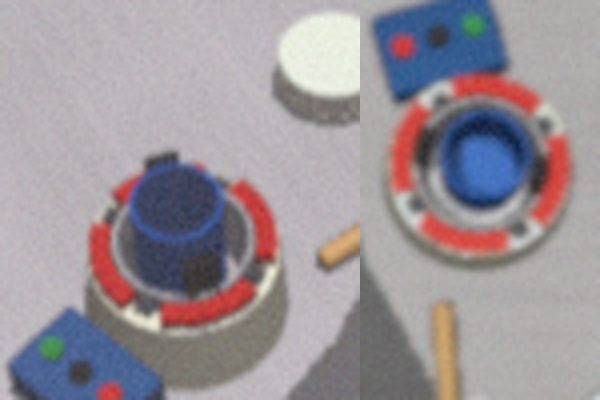

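The beaker stands upright in the seated pot. Its rim centre in the top crop is (486,157). Next is the tumbler.

```bash
python3 -c "
from h import *
print(onz('top',[126/4-.4+310,157/4-.4+150],.141),onz('scene',[177/4-.4+260,203/4-.4+130],.141))"; python3 -m jog '[[[-0.031,0.091,0,0,0,0,0],[-0.031,0.091,0,0,0,0,0],[-0.031,0.091,0,0,0,0,0],[-0.031,0.091,-0.03,0,0,0,0],[-0.031,0.091,-0.03,0,0,0,0],[-0.031,0.091,-0.03,0,0,0,0]]]';python3 -m jog '[[[0,0,-0.03,0,0,0,0],[0,0,-0.06,0,0,0,0],[0,0,-0.06,0,0,0,0]]]'
```

```text
[ 0.56701694 -0.03834441  0.141     ] [ 0.56990465 -0.03424803  0.141     ]
clock: 15.7
eef_pos: [0.4492, 0.2903, 0.2149]
tool_rot: [0.781, 0.625, -0.002, -0.0]
ft_force: [0.5, -0.1, 0.2]
grip_width: 0.0855
clock: 15.95
eef_pos: [0.4479, 0.289, 0.1523]
tool_rot: [0.781, 0.624, -0.004, -0.0]
ft_force: [-1.7, -0.3, -0.8]
grip_width: 0.0855
```

```bash
python3 -m jog '[[[0,0,-0.02,0,0,0,0],[0,0,-0.03,0,0,0,0],[0,0,-0.03,0,0,0,0],[0,0,-0.03,0,0,0,0]]]';python3 -m jog '[[[0,0,0,0,0,0,255],[0,0,0,0,0,0,255],[0,0,0,0,0,0,255],[0,0,0,0,0,0,255],[0,0,0,0,0,0,255],[0,0,0,0,0,0,255],[0,0,0,0,0,0,255],[0,0,0,0,0,0,255]]]';python3 -m jog '[[[0,0,0.03,0,0,0,255],[0,0,0.07,0,0,0,255],[0,0,0.11,0,0,0,255],[0,0,0.15,0,0,0,255],[0,0,0.165,0,0,0,255],[0,0,0.165,0,0,0,255]]]'
```

```text
clock: 16.28
eef_pos: [0.4505, 0.2917, 0.1273]
tool_rot: [0.781, 0.625, 0.0, 0.0]
ft_force: [0.4, 0.0, 1.3]
grip_width: 0.0856
clock: 16.95
eef_pos: [0.4509, 0.2927, 0.1278]
tool_rot: [0.78, 0.625, 0.002, 0.0]
ft_force: [0.8, 0.5, 5.5]
grip_width: 0.0448
clock: 17.45
eef_pos: [0.4517, 0.2932, 0.2965]
tool_rot: [0.78, 0.625, 0.005, 0.0]
ft_force: [0.2, 0.3, -1.2]
grip_width: 0.0447
```

```bash
python3 -m jog '[[[0.117,-0.328,0,0,0,0,255],[0.117,-0.328,0,0,0,0,255],[0.117,-0.328,0,0,0,0,255],[0.117,-0.328,0,0,0,0,255],[0.117,-0.328,0,0,0,0,255],[0.117,-0.328,0,0,0,0,255],[0.117,-0.328,0,0,0,0,255],[0.117,-0.328,0,0,0,0,255],[0.117,-0.328,0,0,0,0,255],[0.117,-0.328,0,0,0,0,255]]]';python3 -m jog '[[[0,0,0,0,0,0,255],[0,0,0,0,0,0,255],[0,0,0,0,0,0,255]]]';python3 - <<'E'
from h import *
s=bot.camera("scene")
r=lambda im,x,y,w,h,f:cv2.convertScaleAbs(cv2.resize(im[y:y+h,x:x+w],None,fx=f,fy=f,interpolation=cv2.INTER_CUBIC),alpha=1.4)
cv2.imwrite("pics/g7.png",r(s,240,80,110,140,4))
o=bot.get_obs();print(o["eef_pos"],o["ft_force"],o["grip_width"])
E
```

```text
clock: 18.28
eef_pos: [0.567, -0.0398, 0.2888]
tool_rot: [0.782, 0.623, -0.002, -0.001]
ft_force: [0.3, 0.1, -0.4]
grip_width: 0.0446
clock: 18.53
eef_pos: [0.5664, -0.0344, 0.2909]
tool_rot: [0.78, 0.626, -0.0, -0.001]
ft_force: [-0.2, 0.5, -1.5]
grip_width: 0.0447
[ 0.56651926 -0.03435628  0.29116035] [ 0.45799974 -0.22312821 -0.97790588] 0.04464182469569932
```

View pics/g7.png

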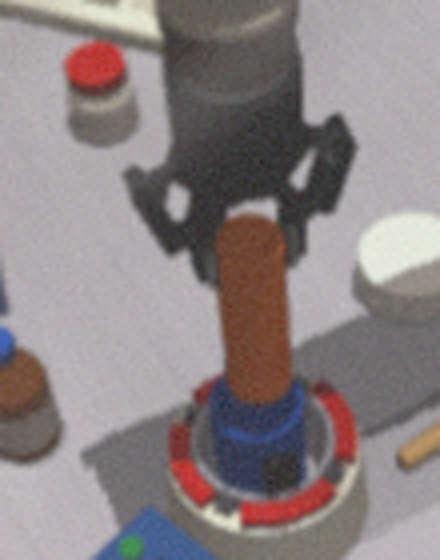

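The tumbler is held upright, its bottom centre at about (260,388) in the crop and directly over the beaker.

```bash
python3 -c "
from h import *
f=lambda x,y:np.array([x/4-.4+240,y/4-.4+80])
print(onz('scene',f(260,388),.164),onz('scene',f(251,238),.314))"
python3 -m jog '[[[0.002,-0.002,-0.01,0,0,0,255],[0.002,-0.002,-0.03,0,0,0,255],[0.002,-0.002,-0.05,0,0,0,255],[0.002,-0.002,-0.05,0,0,0,255]]]'
```

```text
[ 0.56864125 -0.02985008  0.164     ] [ 0.56321652 -0.03528932  0.314     ]
clock: 18.92
eef_pos: [0.5664, -0.0369, 0.2365]
tool_rot: [0.78, 0.626, -0.003, -0.003]
ft_force: [-1.3, 0.4, -1.9]
grip_width: 0.0446
```

```bash
python3 -m jog '[[[0,0,-0.02,0,0,0,255],[0,0,-0.04,0,0,0,255],[0,0,-0.06,0,0,0,255],[0,0,-0.075,0,0,0,255],[0,0,-0.08,0,0,0,255],[0,0,-0.08,0,0,0,255],[0,0,-0.08,0,0,0,255]]]';python3 -m jog '[[[0,0,-0.002,0,0,0,255],[0,0,-0.002,0,0,0,255]]]'
```

```text
clock: 19.5
eef_pos: [0.5694, -0.0377, 0.1622]
tool_rot: [0.78, 0.626, 0.0, 0.0]
ft_force: [0.0, -0.1, -1.1]
grip_width: 0.0443
clock: 19.67
eef_pos: [0.5698, -0.0379, 0.1605]
tool_rot: [0.78, 0.625, 0.001, 0.001]
ft_force: [0.4, 0.2, -0.9]
grip_width: 0.0443
```

```bash
python3 -m jog '[[[0,0,-0.002,0,0,0,255],[0,0,-0.003,0,0,0,255],[0,0,-0.003,0,0,0,255]]]';python3 -m jog '[[[0,0,0,0,0,0,0],[0,0,0,0,0,0,0],[0,0,0,0,0,0,0],[0,0,0,0,0,0,0],[0,0,0,0,0,0,0],[0,0,0,0,0,0,0],[0,0,0,0,0,0,0],[0,0,0,0,0,0,0]]]';python3 -m jog '[[[0,0,0.03,0,0,0,0],[0,0,0.07,0,0,0,0],[0,0,0.11,0,0,0,0],[-0.1,0.25,0.11,0,0,0,0],[-0.1,0.25,0.11,0,0,0,0],[-0.1,0.25,0.11,0,0,0,0],[-0.1,0.25,0.11,0,0,0,0],[-0.1,0.25,0.11,0,0,0,0],[-0.1,0.25,0.11,0,0,0,0],[-0.1,0.25,0.11,0,0,0,0]]]';python3 - <<'E'
from h import *
s=bot.camera("scene");t=bot.camera("top")
r=lambda im,x,y,w,h,f:cv2.convertScaleAbs(cv2.resize(im[y:y+h,x:x+w],None,fx=f,fy=f,interpolation=cv2.INTER_CUBIC),alpha=1.4)
cv2.imwrite("pics/g8.png",np.hstack([r(s,260,130,90,100,4),r(t,300,150,100,100,4),]))
E
```

```text
clock: 19.92
eef_pos: [0.5694, -0.038, 0.1571]
tool_rot: [0.78, 0.625, 0.001, 0.0]
ft_force: [0.8, -0.4, 2.5]
grip_width: 0.0448
clock: 20.58
eef_pos: [0.5689, -0.038, 0.1563]
tool_rot: [0.78, 0.625, -0.0, -0.0]
ft_force: [-0.1, 0.3, -0.4]
grip_width: 0.0856
clock: 21.42
eef_pos: [0.4669, 0.2157, 0.2665]
tool_rot: [0.779, 0.627, 0.0, -0.001]
ft_force: [0.1, -0.0, 0.3]
grip_width: 0.0855
```

View pics/g8.png

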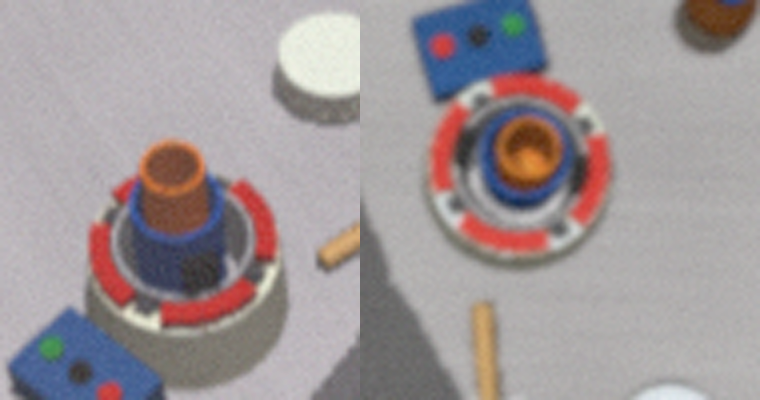

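All three are nested and upright, and the gripper is clear. Let it settle for a moment, then hand in.

```bash
python3 -m jog '[[[0,0,0,0,0,0,0],[0,0,0,0,0,0,0],[0,0,0,0,0,0,0],[0,0,0,0,0,0,0]]]'; python3 -c "
from workcell import bot;print(bot.job_done())"
```

```text
clock: 21.85
eef_pos: [0.4695, 0.2108, 0.2663]
tool_rot: [0.781, 0.624, -0.0, 0.0]
ft_force: [-0.1, -0.7, 0.1]
grip_width: 0.0851
the job is handed in; nothing more can be done
None
```

The rinser is loaded and the job is handed in at about 22 s of robot time; the hand-in gave no verdict.

- **Pot:** I gripped it by one tab and turned it about 27.5° to the notch angle measured in the top view. It went in without hanging up on the collar, so no nudging was needed.
- **Beaker and tumbler:** I then stood the beaker in the pot and the tumbler in the beaker. The gripper heights at release matched each one standing on the floor below it, within about 1 mm.

**Last checks:** The final pictures from both cameras show all four lugs in the notches, the beaker and tumbler upright and nested, and the gripper well clear. I judged upright and seated by eye from the pictures and from the gripper heights, not from measured tilts. I did not measure the bystanders again; no unexpected contact forces showed up, and those visible in the last crops looked undisturbed.

**Disagreement:** The two cameras differed by up to about 5 mm in y on the same points. That is well inside the clearances for the beaker and tumbler.

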